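# Open the dust cabinet's window to the working mark

### The job

Get the dust cabinet ready for carving: first switch its extraction on by pressing down the green-dotted far half of the rocker switch on the console, then push the counterweighted window up with your fingers beneath its lip until the red line on the window's bottom bar is level with the tip of the yellow pointer. Do not pinch the lip, leave the window standing at that height, and leave the seals, gravers and other loose things where they are.

Things in the scene. Friction and masses are not known exactly. Their poses are not given: they have to be found in the camera images.
- cabinet: White and grey dust cabinet, 210 mm deep, 270 wide, 390 high, fixed. Origin at the centre of its underside on the desk; x points from its front to its back (away from the robot), y to its left, z up. Its front leans back 30 degrees from vertical. A grey console 108 x 88 mm, 48 mm high, stands out at its front right corner (centre 146 mm in front, 181 mm right of the origin) and carries the switch.
- window (a joint): How far the clear window is raised, in m along its slope (30 degrees back from the vertical: up and away from the front); 0 shut, 0.155 at the upper stop. It starts nearly shut. The counterweight balances it and about 2 to 3 N of friction holds it wherever it is left. A black ribbed rubber strip covers the lip's upper side.
- lip_edge (a point): Middle of the lip's front lower edge. The lip is an aluminium ledge 170 mm wide (along cabinet y), 5 mm thick, at the window's lower edge; it stands out 31 mm square to the leaning window, so it rises 30 degrees towards the front, with free space below down to the desk. z axis: the way the window slides up (30 degrees back from vertical); -x axis: out of the cabinet, along the lip.
- window_line (a point): Middle of the short red line at the right end of the window's bottom bar; moves with the window. z axis along the window's slope.
- pointer_tip (a point): Tip of the yellow pointer clamped to the right guide rail of the window (it differs from run to run and stays put). z axis along the window's slope; the window is right when window_line lies at the same place along this axis.
- switch (a joint): Rocker switch angle in rad: 0 off (near half down, far half with the green dot up), 0.4 on (far half down). It stays where it is pressed; the far half takes about 3 N.
- switch_pad (a point): Top of the green dot on the far half of the rocker, 16 mm behind the pivot, about 65 mm above the desk when off; it goes down about 6 mm. The rocker is 50 mm long (cabinet's x) and 26 mm wide. It turns with the rocker.
- seal_rack: Black rack 64 x 111 x 12 mm standing on the floor inside the cabinet: leave alone.
- dark_seal: Dark seal blank 14 x 14 x 60 mm standing inside the cabinet: leave alone.
- red_seal: Red seal blank 15 x 45 x 15 mm lying to the left in front of the cabinet: leave alone.
- pale_seal: Pale seal blank 12 x 12 x 60 mm standing to the left in front of the cabinet: leave alone.
- graver_a: Graver 11 x 160 x 12 mm lying along the desk's front edge to the left: leave alone.
- green_marker: Stubby green colour stick 20 x 53 x 21 mm lying to the right of the console: leave alone.
- graver_b: Graver 14 x 203 x 14 mm lying on the desk to the right: leave alone.

How it is judged:
On the way, in this order (a step that is already met when the one before it is completed fails the run):
1. the extraction is switched on (value of joint switch above 0.3 rad), for 0.1 s.
2. the fingers push under the lip while the window nears the mark (contact force between the fingers and window_c5 above 0.3 N and z of window_line in the frame of pointer_tip above -0.025 m), for 0.05 s.
At the end, for the whole second after the job is handed in: The rocker is on (turned by more than 0.3 of 0.4 rad) and the window stands still with its red line within 8 mm of the pointer's tip, measured along the slope (value of joint switch above 0.3 rad and z of window_line in the frame of pointer_tip between -0.008 and 0.008 m and velocity of joint window between -0.01 and 0.01 m/s); the robot touches nothing.
It fails at once if the window is opened before the extraction is on (value of joint switch below 0.2 rad and value of joint window above 0.045 m).
It fails at once if the lip is pinched between the fingers (contact force between the fingers and window_c5 above 1 N and contact force between the fingers and window_c6 above 1 N).
It fails at once if a bystander is moved by more than 20 mm or lifted (distance of any of seal_rack, dark_seal, red_seal, pale_seal, graver_a, green_marker, graver_b from where it was at the start of the episode above 0.02 m).
It also fails if it takes over 48 s, if anything falls off the work surface, if the arm or the gripper's body presses on something with over 40 N, if the wrist force passes 120 N, or if a joint passes its speed limit or range.

### The arm

A 7-joint arm with a two-finger parallel gripper is mounted at the origin on a cart in front of the work surface, level with it; the furniture and walls round the work are solid. World frame = base frame: x ahead of the robot, y to its left, z up, the work surface at z = 0. Lengths are in m, angles in rad, forces in N, time in s.
With the tool pointing down it reaches from about 0.425 to 0.875 m from the base axis. Payload 8.4 kg.
Tool frame: the origin (TCP) lies midway between the tips of the shut fingers; the grasp point (between the pads) lies 19 mm behind it; z points along the fingers, y is the line along which they close (so a half turn about z gives the same grasp; the last joint's range is limited). The gripper opens to 85 mm and grips with 20 to 120 N. Pads are 22 mm wide; open, the fingers measure 114 mm over their backs; the gripper's body (76 mm by 85 mm) begins 54 mm behind the grasp point. The pads swing forward as they close: fully open they stand 13 mm farther back than shut.
Start: joints at [1.079, 0.333, 0.04, 1.465, -0.013, 1.343, -0.059], TCP at [0.249, -0.6, 0.231] pointing down, gripper open.
Joint ranges: [-2.58, 2.58], [-0.38, 2.09], [-1.3, 1.39], [0.25, 2.4], [-1.5, 4.64], [0.08, 2.09], [-2.65, 2.65]. Speed limits (rad/s): [2.22, 2.22, 2.79, 2.79, 3.14, 3.14, 3.14].

### API

Orientations are given as a 3x3 rotation matrix whose columns are the frame's x, y, z axes.
In Python, from cell import robot gives the robot as it stands. The module is installed in compiled form; this text tells all that it offers.
- The arm moves only by the tool step_arm, never from a script. Its argument "motion" is a list of rows, each a list of 4 numbers: the shift along the tool's x, y, z in mm, then the turn about the tool's z in rad. In form: [[tx, ty, tz, spin], ...]. A call has 1 to 12 rows; each row shifts and turns the commanded pose from where the row before left it, along the tool's axes as they then stand; what a row does not reach is not made up. A row lasts 1/8 s, in which the tool goes at most 62.5 mm and 10.7 degrees, less where a joint would pass 70% of its speed; a pose out of reach is approached as far as the arm can. A call with a gripper value outside its range is refused whole. "jaw" is the opening, from -1 (shut) to 1 (fully open), set as the call begins (left out, the last holds). The fingers move at their own pace and stop on an object; the grip force is fixed at half the most. Time passes only in rows, so rows that do not move let the fingers close. It gives the time, the measured TCP pose, the force, the opening and the grip force at its end, in the units of the state.
- robot.observe(): the state, without advancing time (a new reading comes with each control period).
- robot.read_camera(name): name is "scene" or "top"; returns (picture, depth): 480x640x3 uint8, red, green, blue; 480x640 float32, m along the optical axis (not along the pixel's ray), 0 where there is no reading.
- robot.camera_params(name): a dict with "intrinsics" (3x3 intrinsics, pixels), "dist" ([k1, k2, p1, p2, k3] as OpenCV has them; the pictures are not rectified), "rvec" (rotation vector, rad) and "tvec" (3), from world to camera coordinates, as OpenCV has them. Camera axes: x right, y down, z forward; pixel columns grow to the right and rows downward; lengths in m; the calibration is good to about 2 mm. A picture is of the moment at which its call begins. camera_params takes no time and is no camera call.
- robot.job_done(): hands the job in; it is judged then, once.
Trained networks look in the newest picture that a camera, given by its name, has taken for a name from the list of things; names that differ only in an ending like _2 or _b are one class to them, and where a whole thing is asked for, a point or a joint stands for the part that bears it (a point fixed in the world has none). Each returns a list of dicts, best first, with "confidence" (0 to 1); they miss things now and then, are a little off and sometimes report something else, mostly with a low value. They report only what shows in the picture. A call takes as long as a camera call.
- robot.look_for(camera, target): "position" ([x, y, z] in m, in the coordinates of the camera as it stood for that picture, good to about 4 mm: the middle of the surface that is visible of it).
- robot.silhouettes(camera, target): "region" (480x640 bool, what is visible of it).
The state is a dict: "clock": time; "joint_pos": joint angles; "joint_vel": joint speeds; "joint_torque": joint torques, N m; "position": TCP position; "orientation": TCP orientation; "force": force on the tool from outside, world axes, zero at the start; "ft_torque": the same for the moment, N m; "grip_width": opening from 0.0 (shut) to 1.0 (fully open); "grasp_force": force on a finger pad.
Only numpy, scipy, OpenCV 4.12 (cv2) and the standard library are available. Lean on these libraries where they do the work, as an engineer would, in place of code of your own. Each camera call takes 0.05 s, during which the arm holds its last target. There are 200 camera calls.

## Working session

There is one attempt and no reset: what is moved stays moved. The work goes in short steps, Python scripts to look and compute and a tool call to move; the robot and the scene stay as the last step left them, time stands still between calls to the robot, and variables do not carry over. Pictures are saved under pics/ and viewed, at most 10 in all, crops included, and the job is handed in when it is done.

Besides the shell and the picture viewer there is one more tool, called after "Request:" as name(argument=value, ...) on one line, values as JSON. step_arm: Moves the arm, as the interface text tells. Its arguments: {"type":"object","properties":{"motion":{"type":"array","items":{"type":"array","items":{"type":"number"}}},"jaw":{"type":"number"}},"required":["motion"]}

```bash
mkdir -p pics
cat > h.py <<'E'
import numpy as np, cv2
from cell import robot
def w2c(n):
    p=robot.camera_params(n); R=cv2.Rodrigues(np.array(p["rvec"],float))[0]; return p,R,np.array(p["tvec"],float).ravel()
def toworld(n,pc):
    p,R,t=w2c(n); return R.T@(np.array(pc)-t)
def pix(n,u,v,d):
    p,R,t=w2c(n); q=cv2.undistortPoints(np.array([[[u,v]]],float),np.array(p["intrinsics"]),np.array(p["dist"]))[0,0]
    return R.T@(np.array([q[0]*d,q[1]*d,d])-t)
def proj(n,P):
    p,R,t=w2c(n); return cv2.projectPoints(np.array(P,float).reshape(-1,1,3),np.array(p["rvec"],float),t,np.array(p["intrinsics"]),np.array(p["dist"]))[0].reshape(-1,2)
E
python3 - <<'E'
from h import *
np.set_printoptions(precision=3,suppress=True)
for c in("scene","top"):
    im,d=robot.read_camera(c); cv2.imwrite(f"pics/{c}0.png",im[:,:,::-1]); np.save(f"pics/{c}0.npy",d)
    p,R,t=w2c(c); print(c,"cam at",-R.T@t)
    for n in("switch_pad","lip_edge","window_line","pointer_tip","cabinet"):
        for r in robot.look_for(c,n)[:2]: print(n,round(r["confidence"],2),toworld(c,r["position"]))
s=robot.observe();print(s["clock"],s["position"],s["orientation"])
E
```

```text
scene cam at [-0.061  0.71   0.674]
switch_pad 0.57 [0.524 0.083 0.058]
lip_edge 0.93 [0.572 0.286 0.124]
window_line 0.76 [0.575 0.288 0.121]
window_line 0.3 [0.394 0.4   0.037]
pointer_tip 0.42 [0.579 0.16  0.127]
cabinet 0.7 [0.617 0.33  0.178]
top cam at [0.381 0.152 1.08 ]
switch_pad 0.63 [0.523 0.08  0.06 ]
window_line 0.7 [0.574 0.277 0.124]
pointer_tip 0.69 [0.586 0.158 0.127]
cabinet 0.63 [0.623 0.281 0.209]
cabinet 0.21 [0.633 0.015 0.018]
0.6 [ 0.249 -0.6    0.231] [[ 0.924  0.383 -0.   ]
 [ 0.383 -0.924 -0.   ]
 [-0.    -0.    -1.   ]]
```

View pics/scene0.png

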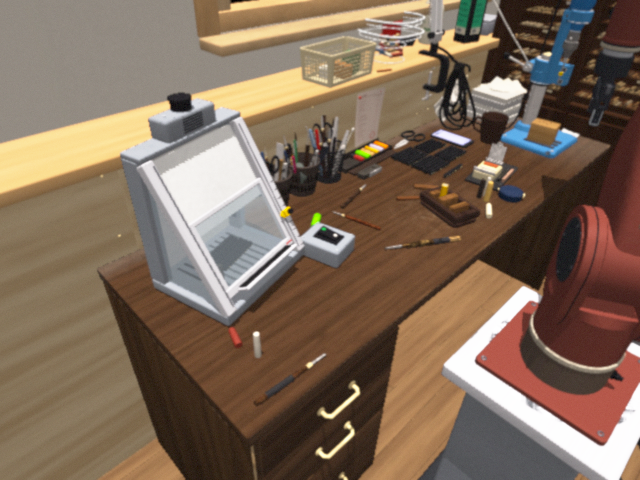

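View pics/top0.png

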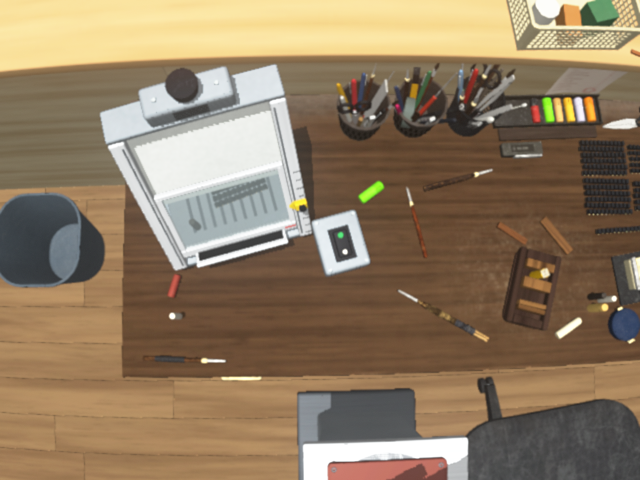

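The cabinet is turned about 15° to the desk. In the top view, the console dot is at (340,236), the pointer at (300,205) and the red line near (291,228). Next I'll work out the cabinet yaw and the key points.

```bash
cat >> h.py <<'E'
def cloud(n,d):
    p,R,t=w2c(n); v,u=np.mgrid[0:480,0:640]
    q=cv2.undistortPoints(np.stack([u,v],-1).reshape(-1,1,2).astype(float),np.array(p["intrinsics"]),np.array(p["dist"])).reshape(480,640,2)
    P=np.dstack([q*d[...,None],d]); return (P-t)@R
E
python3 - <<'E'
from h import *
np.set_printoptions(precision=4,suppress=True)
W=cloud("top",np.load("pics/top0.npy")); im=cv2.imread("pics/top0.png")
hsv=cv2.cvtColor(im,cv2.COLOR_BGR2HSV); z=W[...,2]
m=np.zeros((480,640),bool); m[200:285,308:380]=1
m&=(z>.042)&(z<.056)
c,s,a=cv2.minAreaRect(W[m][:,:2].astype(np.float32)*1000); print("console",c,s,a,m.sum(), np.median(z[m]))
def blob(nm,lo,hi,box):
    k=cv2.inRange(hsv,lo,hi)>0; b=np.zeros_like(k); b[box[1]:box[3],box[0]:box[2]]=1; k&=b&(z>0.02)
    v,u=np.nonzero(k); print(nm,k.sum(),u.mean(),v.mean(),u.min(),u.max(),v.min(),v.max(),np.median(W[k],0))
blob("green",(40,100,80),(85,255,255),(325,225,356,250))
blob("yellow",(18,120,120),(35,255,255),(285,190,315,220))
for l,h in(((0,60,60),(12,255,255)),((168,60,60),(180,255,255))): 
    try: blob("red",l,h,(275,215,312,245))
    except Exception as e: print(e)
r=robot.silhouettes("top","lip_edge")
for q in r[:1]:
    k=q["region"]; print("lip",q["confidence"],k.sum(),cv2.minAreaRect(W[k][:,:2].astype(np.float32)*1000),np.percentile(W[k],[2,50,98],axis=0))
cr=np.vstack([cv2.resize(im[180:270,150:390],None,fx=3.3,fy=3.3,interpolation=3),cv2.resize(cv2.imread("pics/scene0.png")[190:280,180:420],None,fx=3.3,fy=3.3,interpolation=3)]);cv2.imwrite("pics/crop0.png",cr);print(cr.shape)
E
```

```text
console (528.7073974609375, 86.50833129882812) (108.07611083984375, 98.0485610961914) 14.459517478942871 2255 0.0483388901104193
green 33 340.42424242424244 234.57575757575756 338 343 232 237 [0.539  0.0835 0.0658]
yellow 127 298.4803149606299 203.96062992125985 290 307 199 210 [0.5849 0.1597 0.1283]
red 13 289.84615384615387 225.76923076923077 285 295 224 227 [0.557  0.1756 0.064 ]
zero-size array to reduction operation minimum which has no identity
lip 0.94 9847 ((504.08917236328125, 265.00738525390625), (287.0579833984375, 222.77392578125), 12.143868446350098) [[0.4998 0.1782 0.064 ]
 [0.5709 0.2788 0.1243]
 [0.6294 0.3831 0.1973]]
(594, 792, 3)<stdin>:10: RuntimeWarning: Mean of empty slice.
  ret = ret.dtype.type(ret / rcount)
```

View pics/crop0.png

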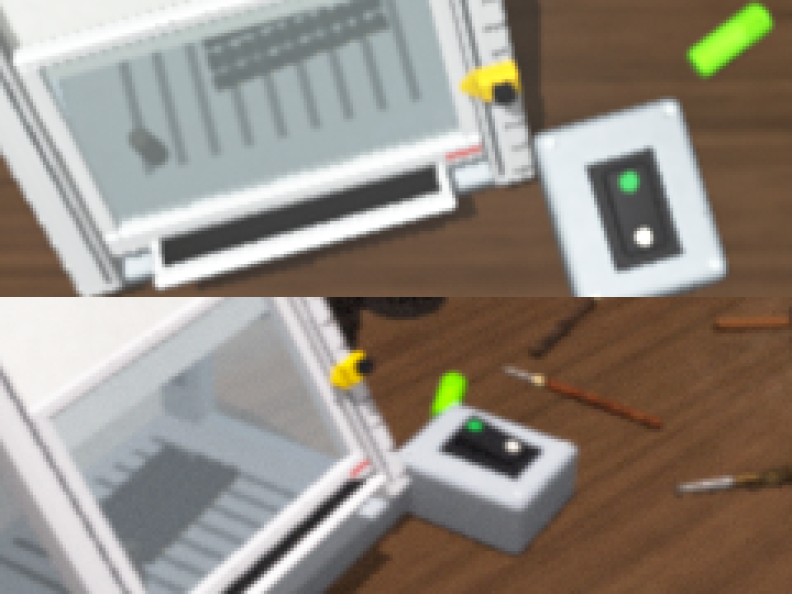

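The crop shows the red line at about (290,227) in the top image, the pointer tip at about (290,206) and the lip's front edge centre at about (242,254). Now I'll convert these to cabinet coordinates and work out the moves.

```bash
cat >> h.py <<'E'
yaw=np.radians(14.8); ex=np.array([np.cos(yaw),np.sin(yaw),0]); ey=np.array([-ex[1],ex[0],0]); O=np.array([.6195,.291,0])
def cab(P): d=np.asarray(P)-O; return np.stack([d@ex,d@ey,d[...,2]],-1)
def slope(P): c=cab(P); return .5*c[...,0]+.8660254*c[...,2]
E
python3 - <<'E'
from h import *
np.set_printoptions(precision=4,suppress=True)
W=cloud("top",np.load("pics/top0.npy")); S=cloud("scene",np.load("pics/scene0.npy"))
for n,u,v in(("line",290,226),("line2",287,227),("tip",291,206),("tip2",293,206),("lipL",198,266),("lipM",242,253),("lipR",286,241)):
    print(n,W[v,u],cab(W[v,u]),slope(W[v,u]))
print("lip front search")
for v in range(246,262): print(v,W[v,243],cab(W[v,243]))
for n,u,v in(("sline",180+360/3.3,190+(468-297)/3.3),("stip",180+333/3.3,190+(375-297)/3.3)):
    p=S[int(round(v)),int(round(u))]; print(n,p,cab(p),slope(p))
E
```

```text
line [0.557  0.1756 0.064 ] [-0.0899 -0.0957  0.064 ] 0.010515512029410763
line2 [0.556  0.1812 0.06  ] [-0.0895 -0.0899  0.06  ] 0.007205155489338207
tip [0.5825 0.1721 0.122 ] [-0.0661 -0.1055  0.122 ] 0.0725764930899031
tip2 [0.5822 0.1685 0.123 ] [-0.0673 -0.1089  0.123 ] 0.07290354489772216
lipL [0.4842 0.3432 0.077 ] [-0.1175  0.085   0.077 ] 0.007889785469623399
lipM [0.507  0.2632 0.0746] [-0.1159  0.0018  0.0746] 0.006655482849804849
lipR [0.5276 0.1829 0.075 ] [-0.1165 -0.081   0.075 ] 0.006754727011995365
lip front search
246 [0.5199 0.2615 0.0734] [-0.1038 -0.0031  0.0734]
247 [0.5177 0.2611 0.0763] [-0.106  -0.0029  0.0763]
248 [0.5164 0.2615 0.0725] [-0.1072 -0.0021  0.0725]
249 [0.5149 0.2618 0.0699] [-0.1086 -0.0015  0.0699]
250 [0.5126 0.2615 0.0732] [-0.1109 -0.0012  0.0732]
251 [0.5099 0.2608 0.08  ] [-0.1137 -0.0012  0.08  ]
252 [0.5084 0.261  0.0776] [-0.1151 -0.0006  0.0776]
253 [0.5069 0.2613 0.0748] [-0.1164  0.0001  0.0748]
254 [0.5055 0.2617 0.0713] [-0.1177  0.0008  0.0713]
255 [ 0.5124  0.2695 -0.0006] [-0.109   0.0066 -0.0006]
256 [0.5101 0.2692 0.0021] [-0.1113  0.0069  0.0021]
257 [0.5084 0.2694 0.0003] [-0.113   0.0075  0.0003]
258 [0.5061 0.2692 0.0027] [-0.1152  0.0078  0.0027]
259 [ 0.5049  0.2698 -0.0034] [-0.1163  0.0088 -0.0034]
260 [ 0.5026  0.2696 -0.001 ] [-0.1185  0.0091 -0.001 ]
261 [0.5004 0.2694 0.0009] [-0.1206  0.0095  0.0009]
sline [0.5588 0.1744 0.0628] [-0.0885 -0.0972  0.0628] 0.010105746343560235
stip [0.5839 0.1744 0.1258] [-0.0642 -0.1036  0.1258] 0.07683272760155203
```

Request:
step_arm(motion=[[0,0,0,0.134],[26,-19,0,0],[26,-19,0,0],[26,-19,0,0],[26,-19,0,0],[26,-19,0,0],[26,-19,0,0],[26,-19,0,0],[26,-19,0,0],[26,-19,0,0],[26,-19,0,0]], jaw=-1)

```text
clock: 2.02
position: [0.4521, -0.3494, 0.2315]
orientation: [[0.967, 0.256, 0.0], [0.256, -0.967, -0.0], [0.0, 0.0, -1.0]]
force: [-0.6, -0.2, -0.0]
grip_width: -0.004
grasp_force: 0.0
```

Request:
step_arm(motion=[[18,-36,0,0],[18,-36,0,0],[18,-36,0,0],[18,-36,0,0],[18,-36,0,0],[18,-36,0,0],[18,-36,0,0],[18,-36,0,0],[18,-36,0,0],[18,-36,0,0],[14,-36,0,0],[0,0,0,0]])

```text
clock: 3.52
position: [0.5375, 0.0859, 0.2315]
orientation: [[0.965, 0.261, 0.0], [0.261, -0.965, 0.001], [0.001, -0.001, -1.0]]
force: [-0.6, -0.0, -0.3]
grip_width: -0.001
grasp_force: 0.0
```

Request:
step_arm(motion=[[3,2,30,0],[0,0,40,0],[0,0,40,0],[0,0,30,0],[0,0,12,0],[0,0,0,0]])

```text
clock: 4.28
position: [0.5411, 0.0804, 0.0793]
orientation: [[0.967, 0.255, -0.001], [0.255, -0.967, -0.0], [-0.001, -0.0, -1.0]]
force: [-0.4, 0.2, 1.0]
grip_width: 0.004
grasp_force: 0.0
```

Run:
```python
from h import *
a,_=robot.read_camera("top"); b,_=robot.read_camera("scene")
cv2.imwrite("pics/c1.png",np.vstack([cv2.resize(x[y0:y0+90,x0:x0+240,::-1],None,fx=3.3,fy=3.3,interpolation=3) for x,y0,x0 in((a,190,220),(b,190,220))]))
```

```text
(no output)
```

View pics/c1.png

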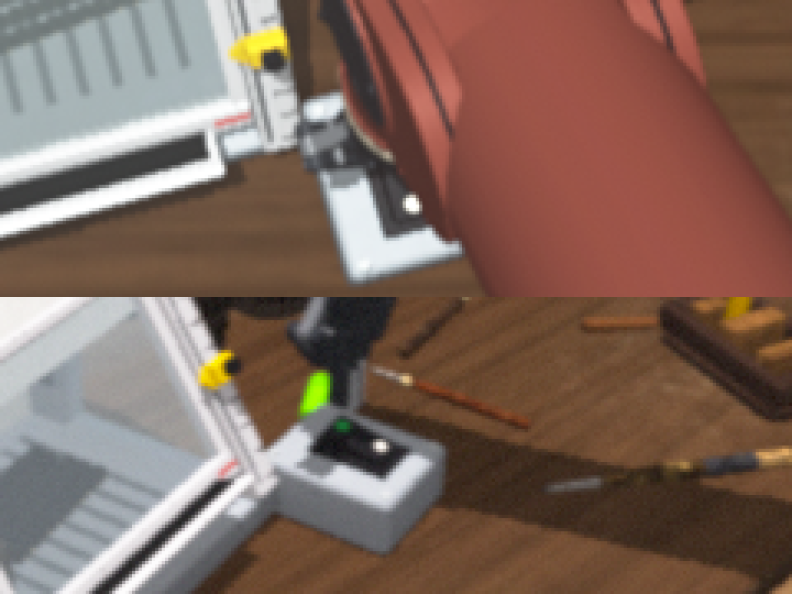

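The fingertips hang right over the green dot, with the tip at crop (345,405) and the dot at (343,427) in the scene view. Now I'll press.

Request:
step_arm(motion=[[0,0,8,0],[0,0,4,0],[0,0,4,0],[0,0,4,0],[0,0,2,0],[0,0,0,0],[0,0,0,0]])

```text
clock: 5.25
position: [0.5437, 0.0816, 0.06]
orientation: [[0.967, 0.256, 0.005], [0.256, -0.967, 0.001], [0.005, 0.001, -1.0]]
force: [-0.0, -0.4, 19.6]
grip_width: -0.0
grasp_force: 9.5
```

Request:
step_arm(motion=[[0,0,-20,0],[0,0,-40,0],[0,0,-40,0],[-22,-33,0,0],[0,-45,0,0],[0,-45,0,0],[0,-45,0,0],[0,-45,0,0],[0,0,0,0]])

```text
clock: 6.38
position: [0.4632, 0.2851, 0.1572]
orientation: [[0.965, 0.262, -0.001], [0.262, -0.965, 0.002], [-0.001, -0.002, -1.0]]
force: [1.0, -0.2, -0.4]
grip_width: -0.003
grasp_force: 0.0
```

Run:
```python
from h import *
a,d=robot.read_camera("top"); b,_=robot.read_camera("scene")
W=cloud("top",d); hsv=cv2.cvtColor(a,cv2.COLOR_RGB2HSV)
k=cv2.inRange(hsv,(40,100,80),(85,255,255))>0; m=np.zeros_like(k); m[225:250,325:356]=1; print((k&m).sum(),np.median(W[k&m],0))
print(cab(np.array(robot.observe()["position"])))
for c in("top","scene"):
  for n in("pale_seal","red_seal"):
    print(c,n,[(round(r["confidence"],2),toworld(c,r["position"]).round(3)) for r in robot.look_for(c,n)[:1]])
cv2.imwrite("pics/c2.png",np.vstack([cv2.resize(x[y0:y0+90,x0:x0+240,::-1],None,fx=3.3,fy=3.3,interpolation=3) for x,y0,x0 in((a,190,150),(b,210,180))]))
```

```text
32 [0.54223404 0.08423925 0.05989269]
[-0.15183211  0.02985796  0.15690405]
top pale_seal []
top red_seal [(0.59, array([ 0.387, -0.124,  0.01 ]))]
scene pale_seal [(0.7, array([0.391, 0.397, 0.033]))]
scene red_seal [(0.53, array([0.564, 0.307, 0.124]))]
```

View pics/c2.png

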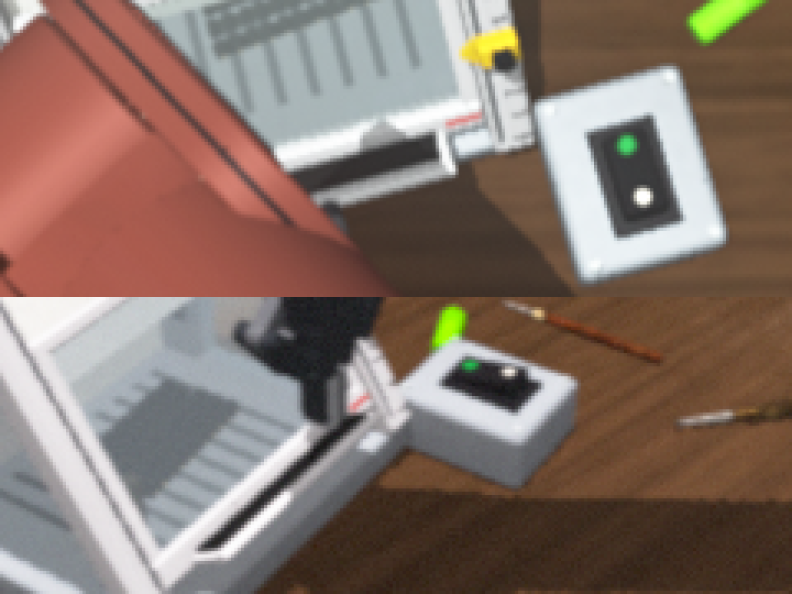

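The rocker is on: the dot has dropped to z = 0.060 and the near half stands up. The red line stays visible to the top camera at crop (463,120). Next I'll go down in front of the lip.

Request:
step_arm(motion=[[0,0,30,0],[0,0,40,0],[0,0,30,0],[0,0,12,0],[10,0,0,0],[8,0,0,0],[4,0,0,0],[0,0,0,0]])

```text
clock: 7.68
position: [0.4871, 0.2872, 0.0459]
orientation: [[0.967, 0.256, 0.001], [0.256, -0.967, 0.0], [0.001, -0.0, -1.0]]
force: [-0.1, -0.3, -0.3]
grip_width: -0.0
grasp_force: 0.0
```

Request:
step_arm(motion=[[3,0,0,0],[3,0,0,0],[0,0,0,0]])

```text
clock: 8.05
position: [0.488, 0.2874, 0.0447]
orientation: [[0.966, 0.257, -0.008], [0.257, -0.966, -0.004], [-0.008, 0.002, -1.0]]
force: [-19.9, -7.8, 14.4]
grip_width: 0.003
grasp_force: 10.2
```

Contact: about 21 N along the lip, with the fingers stuck by friction as expected for a horizontal push. I'll ease off and move up along the slope.

Request:
step_arm(motion=[[-3,0,0,0],[0,0,-4,0],[2,0,-4,0],[3,0,-5,0],[3,0,-5,0],[0,0,0,0]])

```text
clock: 8.8
position: [0.4973, 0.2898, 0.0641]
orientation: [[0.967, 0.256, -0.0], [0.256, -0.967, -0.0], [-0.001, 0.0, -1.0]]
force: [-6.5, -2.2, 4.9]
grip_width: -0.002
grasp_force: 3.5
```

```bash
cat >> h.py <<'E'
def gap():
    a,d=robot.read_camera("top"); W=cloud("top",d); hsv=cv2.cvtColor(a,cv2.COLOR_RGB2HSV)
    k=(cv2.inRange(hsv,(0,60,60),(12,255,255))|cv2.inRange(hsv,(168,60,60),(180,255,255)))>0
    m=np.zeros_like(k); m[170:240,278:300]=1; m&=k&(W[...,2]>.03)
    v,u=np.nonzero(m); 
    if len(u): print("line px",len(u),u.mean(),v.mean(),np.median(W[m],0),"s",slope(np.median(W[m],0)))
    return a
E
python3 -c "
from h import *
gap();print(cab(np.array(robot.observe()['position'])))"
```

```text
line px 15 288.46666666666664 219.26666666666668 [0.56700101 0.17866013 0.07933601] s 0.028979999822735275
[-0.1185075   0.02998136  0.06403241]
```

Request:
step_arm(motion=[[3,0,-5,0],[3,0,-5,0],[3,0,-5,0],[3,0,-5,0],[2,0,-4,0],[0,0,0,0]])

```text
clock: 9.6
position: [0.5107, 0.2932, 0.088]
orientation: [[0.967, 0.256, -0.001], [0.256, -0.967, -0.001], [-0.001, 0.0, -1.0]]
force: [-6.6, -3.9, 5.4]
grip_width: 0.002
grasp_force: 3.8
```

```bash
python3 -c "
from h import *
a=gap();print(cab(np.array(robot.observe()['position'])))
b,_=robot.read_camera('scene')
cv2.imwrite('pics/c3.png',np.vstack([cv2.resize(x[y0:y0+45,x0:x0+120,::-1],None,fx=6.6,fy=6.6,interpolation=3) for x,y0,x0 in((a,190,220),(b,205,220))]))"
```

```text
line px 15 285.46666666666664 209.73333333333332 [0.58002412 0.18154396 0.10392061] s 0.05693474597161875
[-0.1046531   0.02992604  0.08801295]
```

View pics/c3.png

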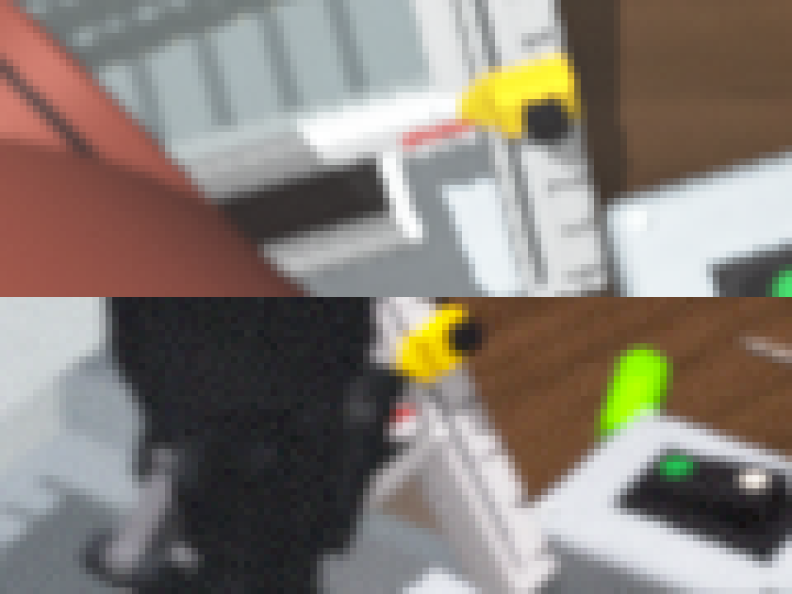

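The gap is roughly 15–20 mm: in the top crop the line centre is at (435,134) and the pointer tip at (460,108). The tip stands proud of the window, so I'll triangulate to remove the parallax.

Run:
```python
from h import *
np.set_printoptions(precision=4,suppress=True)
from scipy.optimize import least_squares
def tri(a,b):
    r=least_squares(lambda P:np.r_[proj("top",P)[0]-a,proj("scene",P)[0]-b],[.57,.18,.1]); return r.x,np.abs(r.fun).max()
for n,a,b in(("line0",(289.8,226.2),(288.6,241.3)),("tip",(289.2,205.9),(279.3,214.8))):
    P,e=tri(a,b); c=cab(P); print(n,P,e,c,"s",slope(P),"n",-.866*c[0]+.5*c[2])
for cam in("top","scene"):
    im,d=robot.read_camera(cam); W=cloud(cam,d); k=cv2.inRange(cv2.cvtColor(im,cv2.COLOR_RGB2HSV),(18,120,120),(35,255,255))>0
    m=np.zeros_like(k); m[195:225,270:312]=1; P=W[k&m]; c=cab(P); o=np.argsort(-c[:,1])[5:25]; print(cam,len(P),np.median(c[o],0),np.median(slope(P[o])))
# plane-constrained line now: n=n of line0, top pixel
n0=None
P0,_=tri((289.8,226.2),(288.6,241.3)); u=.5*ex+np.array([0,0,.866])
for t in (.03,.04,.05,.06,.065,.07): print(t,proj("top",P0+t*u)[0])
```

```text
line0 [0.5567 0.1763 0.0667] 0.374178242562607 [-0.0901 -0.0949  0.0667] s 0.01270077880932688 n 0.111336497936521
tip [0.5835 0.1763 0.1242] 1.1791466527985222 [-0.0641 -0.1017  0.1242] s 0.0754820934856274 n 0.11756878306506965
top 136 [-0.0654 -0.1083  0.123 ] 0.07335660733112437
scene 80 [-0.0658 -0.1089  0.1233] 0.07386494440007675
0.03 [286.9872 215.6073]
0.04 [286.0947 212.0442]
0.05 [285.1886 208.4256]
0.06 [284.2686 204.7502]
0.065 [283.8033 202.8908]
0.07 [283.3344 201.0169]
```

Triangulated, the tip is at s ≈ 0.0745 and the line is now at about 0.058, so 16 mm remains.

Request:
step_arm(motion=[[2,0,-4,0],[2,0,-4,0],[2,0,-3,0],[2,0,-3,0],[0,0,0,0]])

```text
clock: 10.42
position: [0.5184, 0.2952, 0.1018]
orientation: [[0.967, 0.256, -0.001], [0.256, -0.967, -0.001], [-0.001, 0.0, -1.0]]
force: [-5.7, -2.6, 4.8]
grip_width: 0.002
grasp_force: 3.8
```

```bash
python3 -c "
from h import *
gap();print(cab(np.array(robot.observe()['position'])))"
```

```text
line px 17 285.05882352941177 203.52941176470588 [0.58799235 0.18265793 0.11698881] s 0.07224634688696022
[-0.09667881  0.02988648  0.10187789]
```

The line has reached its target row (203.5 against 203.6). I'll draw straight back and check.

Request:
step_arm(motion=[[-4,0,0,0],[-10,0,0,0],[-25,0,0,0],[-25,0,0,0],[0,40,-40,0],[0,40,-40,0],[0,40,-40,0],[0,40,0,0],[0,40,0,0],[0,40,0,0],[0,0,0,0]])

```text
clock: 11.85
position: [0.5186, 0.0434, 0.2214]
orientation: [[0.968, 0.251, 0.001], [0.251, -0.968, -0.001], [0.001, 0.001, -1.0]]
force: [-0.1, 0.1, -0.2]
grip_width: 0.002
grasp_force: 0.0
```

```bash
python3 -c "
from h import *
a=gap()
b,d=robot.read_camera('scene'); np.save('pics/s4.npy',d)
print(robot.observe()['force'],robot.observe()['clock'])
cv2.imwrite('pics/c4.png',np.vstack([cv2.resize(x[y0:y0+45,x0:x0+120,::-1],None,fx=6.6,fy=6.6,interpolation=3) for x,y0,x0 in((a,190,220),(b,190,220))]))"
```

```text
line px 17 285.05882352941177 203.52941176470588 [0.5879345  0.18262446 0.11749386] s 0.07265149770121516
[ 1.29433425 -0.01822875 -0.1942146 ] 11.95
```

View pics/c4.png

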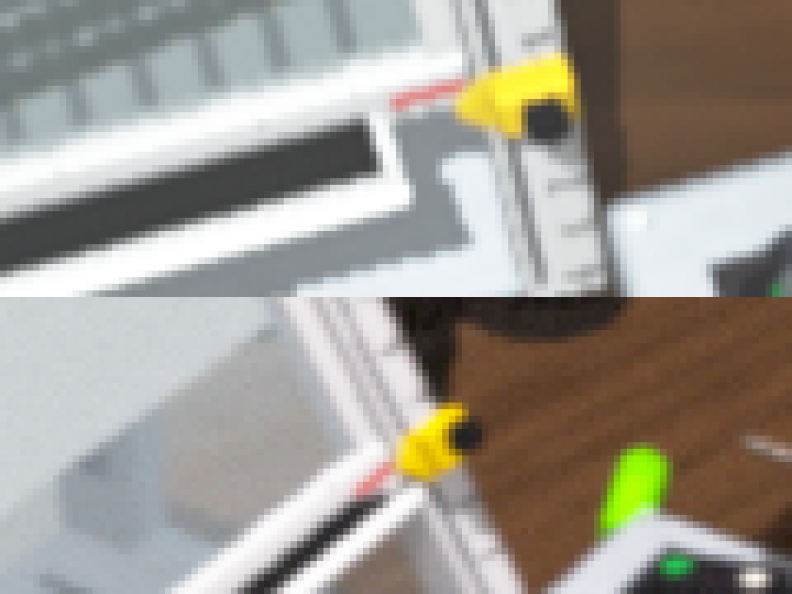

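In the scene view the red line runs straight into the pointer tip (crop (392,464) against (397,457)). Allowing for parallax, both views put it within about 2 mm. The window held after I let go and the arm is clear.

```bash
python3 -c "
from cell import robot
print(robot.job_done())"
```

```text
the job is handed in; nothing more can be done
None
```

The extraction is on, the window is standing with its red line about 2 mm from the pointer tip by my measurement (limit 8 mm), and the job is handed in; no verdict came back.

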